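Step the filter selector to green and latch it

ROBOT

A 6-joint arm with a two-finger parallel gripper is mounted at the origin on the work surface. World frame = base frame: x ahead of the robot, y to its left, z up, the work surface at z = 0. Lengths are in m, angles in rad, forces in N, time in s.
With the tool pointing down it reaches from about 0.4 to 0.925 m from the base axis. Payload 12.5 kg.
Tool frame: the origin (TCP) lies between the finger pads; the fingertips stand 25 mm ahead of it and the grasp point (between the pads) lies 6 mm ahead of it; z points along the fingers, y is the direction in which the jaws open and shut (so a half turn about z gives the same grasp; the last joint's range is limited). The gripper opens to 95 mm and grips with 3 to 60 N. Pads are 20 mm wide; open, the fingers measure 119 mm over their backs; the gripper's body (75 mm by 180 mm) begins 59 mm behind the grasp point.
Start: joints at [-1.289, 0.491, 1.559, -0, 1.092, -0.106], TCP at [0.236, -0.579, 0.24] pointing down, gripper open.
Joint ranges: [-3.1, 3.1], [-0.84, 2.19], [0.05, 2.79], [-1.13, 4.28], [0.06, 2.93], [-2.69, 2.69]. Speed limits (rad/s): [2.22, 2.22, 2.79, 3.14, 3.14, 3.14].

INTERFACE

Orientations are given as a 3x3 rotation matrix whose columns are the frame's x, y, z axes.
In Python, from plant import bot gives the robot as it stands.
- The arm moves only by the tool send_rows, never from a script. Its argument "deltas" is a list of rows, each a list of 2 entries, a list of its own where there are three numbers: the shift along the tool's x, y, z in units of 25 mm (1.0 is 25 mm), then the turn about the tool's z in units of 8 degrees (1.0 is 8 degrees). A call has 1 to 20 rows; each row shifts and turns the commanded pose from where the row before left it, along the tool's axes as they then stand; what a row does not reach is not made up. A row lasts 1/10 s, in which the tool goes at most 50 mm and 8.59 degrees, less where a joint would pass 70% of its speed; a pose out of reach is approached as far as the arm can. A call is refused whole if a number of a shift passes 1 or a number of a turn 1, either way. A call with a gripper value outside its range is refused whole. "jaw" is the finger opening in mm, from 0 to 95.1, set as the call begins (left out, the last holds). The fingers move at their own pace and stop on an object; "squeeze" is the grip in N (left out, the last holds). Time passes only in rows, so rows that do not move let the fingers close. It gives the time, the measured TCP pose, the force and the opening at its end, in the units of the state.
- bot.observe(): the state, without advancing time (a new reading comes with each control period).
- bot.capture(name): name is "side" or "top" or "wrist"; returns a dict with "frame" (400x640x3 uint8, red, green, blue), "fx", "fy", "cx", "cy" (pixels), "rvec" (rotation vector, rad) and "tvec" (3), from world to camera coordinates, as OpenCV has them. Camera axes: x right, y down, z forward; pixel columns grow to the right and rows downward; lengths in m; the calibration is good to about 2 mm. A picture is of the moment at which its call begins. There is no depth.
- bot.close_job(): hands the job in, once; it reports no verdict.
The state is a dict: "t": time; "joints": joint angles; "qvel": joint speeds; "tau": joint torques, N m; "tcp_pos": TCP position; "tool_rot": TCP orientation; "ft_force": force on the tool from outside, world axes, zero at the start; "moment": the same for the moment, N m; "finger_gap": finger opening in m.
Only numpy, scipy, OpenCV 4.12 (cv2) and the standard library are available. Lean on these libraries where they do the work, as an engineer would, in place of code of your own. Each camera call takes 0.05 s, during which the arm holds its last target.

TASK

On the filter box bolted to the bench, push the orange tab of the black rotary selector round with a fingertip, click by click, until it rests pointing at the green spot; only then press the white push button on the same panel all the way in, let it come back out, and draw clear. Only push: never pinch the tab between the fingers, and leave all the loose things on the bench and on the panel where they are.

Things in the scene. Friction and masses are not known exactly. Their poses are not given: they have to be found in the camera images.
- unit: the filter box, fixed to the bench: dark grey case, light grey top panel, 250 (x) x 270 (y) x 62 mm; origin under its centre, x away from the robot, y left. Six spots lie on the panel 92 mm from the centre, at -90, -54, -18, 18, 54, 90 degrees from x (counter-clockwise positive): white at -18, black at 18; green, blue, yellow, red in any order on the others.
- dial_axis (a point): point on the selector's vertical turning axis at the level of the panel, 62 mm above the bench; axes as those of the unit. The selector is a black round hub about it, 30 mm in radius, up to 32 mm above the panel, with one orange tab.
- tab_pointer (a point): point at the panel's level 92 mm from the axis, on the tab's middle line produced, turning with it; on a spot's centre when the tab points there. x axis: outward along the tab. The tab is a straight radial bar with flat upright sides, 10 mm thick, from the hub to 76 mm from the axis, 8 to 31 mm above the panel.
- selector (a joint): angle in rad, 0 = tab along unit's x axis, growing counter-clockwise from above. Clicks to rest at the six spots (+-0.314, +-0.942, +-1.571); stops at +-1.65. Starts at rest at white or black. Pushed 58 mm from the axis it takes some 2 to 5 N; once half way between two spots the tab runs ahead to the next by itself and stays there.
- spot_green: green flat disc 24 mm across, 1.5 mm thick, on the panel; origin at its centre on the panel's surface. The wanted position; never white's or black's place.
- latch_top (a point): centre of the top of the white push button, 26 mm across, in a black housing on the near part of the panel, 88 mm from the axis towards the robot (along minus x of dial_axis).
- latch (a joint): travel of the push button in m: 0 out, 0.006 fully in; sprung, fully in at 5 N, comes back by itself.
- battery_box: loose black holder with four cells, 62 x 66 x 20 mm, origin under its centre; leave alone
- circuit_board: loose green circuit board, 55 x 85 mm, parts up to 20 mm high, origin under its centre; leave alone
- screwdriver: loose screwdriver with yellow handle, 170 mm long, lying; leave alone
- screw_jar: loose small jar, 48 mm across, 60 mm high, origin under its centre; leave alone
- parts_tray: loose grey parts tray, 90 x 120 x 28 mm, origin under its centre; leave alone
- potentiometer: loose potentiometer standing on a near corner of the box's panel, 22 mm across, 32 mm high, origin under its centre; leave alone
- test_box: loose small metal box with a toggle and a lamp, 60 x 100 x 60 mm, origin under its centre; leave alone

How it is judged:
On the way, in this order (a step that is already met when the one before it is completed fails the run):
1. the selector rests with its tab at the green spot (horizontal distance between tab_pointer and spot_green below 0.012 m and velocity of joint selector between -0.1 and 0.1 rad/s), for 0.3 s.
2. the button is pressed right in with the selector at green (horizontal distance between tab_pointer and spot_green below 0.012 m and value of joint latch above 0.0045 m), for 0.04 s.
At the end, for the whole second after the job is handed in: The tab points at the green spot (its pointer point within 12 mm of the spot's centre), the selector is at rest and the button is out again (less than 1.5 mm in) (horizontal distance between tab_pointer and spot_green below 0.012 m and velocity of joint selector between -0.05 and 0.05 rad/s and value of joint latch below 0.0015 m); the robot touches nothing.
It fails at once if the button is pressed (3 mm or more) while the tab is not at the green spot (not (horizontal distance between tab_pointer and spot_green below 0.012 m) and value of joint latch above 0.003 m).
It fails at once if the tab is pinched: the fingers press on both of its sides at once, more than 1 N each (contact force between the fingers and tab_left above 1 N and contact force between the fingers and tab_right above 1 N).
It fails at once if a loose thing on the bench or panel is shifted or lifted by more than 15 mm (distance of any of battery_box, circuit_board, screwdriver, screw_jar, parts_tray, potentiometer, test_box from where it was at the start of the episode above 0.015 m).
It also fails if it takes over 48 s, if anything falls off the work surface, if the arm or the gripper's body presses on something with over 40 N, if the wrist force passes 120 N, or if a joint passes its speed limit or range.

## Working session

There is one attempt and no reset: what is moved stays moved. The work goes in short steps, Python scripts to look and compute and a tool call to move; the robot and the scene stay as the last step left them, time stands still between calls to the robot, and variables do not carry over. Pictures are saved under pics/ and viewed, and the job is handed in when it is done.

Besides the shell and the picture viewer there is one more tool, called after "Call:" by a JSON object that holds its "method" and its "body". send_rows: Moves the arm, as the interface text tells. Its arguments: {"type":"object","properties":{"deltas":{"type":"array"},"jaw":{"type":"number"},"squeeze":{"type":"number"}},"required":["deltas"]}

```bash
ls; mkdir -p pics; python3 - <<'E'
from plant import bot
import cv2,numpy as np,pickle
s=bot.observe()
for k in s: print(k,np.round(s[k],3).tolist())
d={}
for n in ["top","side"]:
    c=bot.capture(n); d[n]=c
    cv2.imwrite(f"pics/{n}0.png",c["frame"][:,:,::-1])
    print(n,c["fx"],c["cx"],c["cy"],c["rvec"],c["tvec"])
pickle.dump(d,open("c0.pkl","wb"))
E
```

```text
pics
t 0.0
joints [-1.289, 0.492, 1.559, 0.0, 1.092, -0.106]
qvel [0.001, 0.0, -0.0, 0.003, -0.001, 0.0]
tau [-0.002, -61.266, -25.818, 0.069, 0.048, -0.0]
tcp_pos [0.236, -0.578, 0.239]
tool_rot [[0.926, 0.378, -0.0], [0.378, -0.926, 0.001], [0.0, -0.001, -1.0]]
ft_force [1.152, -0.122, 0.099]
moment [0.009, 0.014, -0.015]
finger_gap 0.095
top 362.66451624719 321.0859464686498 200.09309919547965 [ 2.13547503 -2.1137583   0.1697852 ] [0.03560692 0.56522187 0.90636953]
side 496.65429111777934 314.37203584911384 194.6111842543387 [ 0.0975069  -2.69337812  1.50999481] [0.57493167 0.07759955 1.26961196]
```

View pics/top0.png

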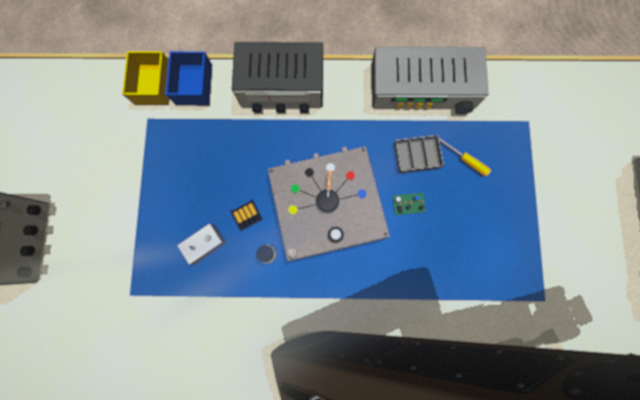

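View pics/side0.png

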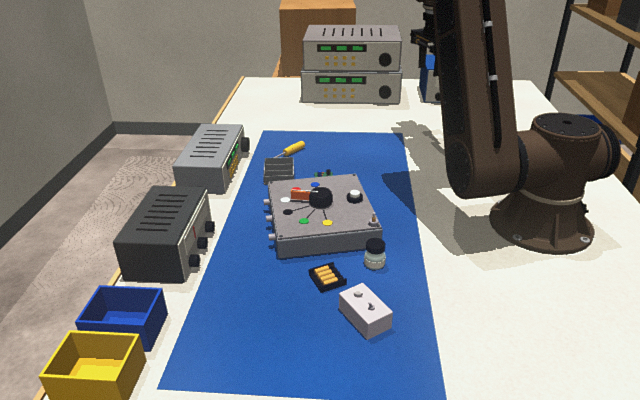

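The top view shows the tab at white (329,168), with black at (309,172), green at (295,188), and the button at (336,234). The tab therefore has to go two clicks counter-clockwise. Next I'll measure the positions.

```bash
cat > h.py <<'E'
import cv2,numpy as np
def ray(c,uv,z):
    R,_=cv2.Rodrigues(np.array(c["rvec"],float)); t=np.array(c["tvec"],float)
    d=R.T@np.array([(uv[0]-c["cx"])/c["fx"],(uv[1]-c["cy"])/c["fy"],1]); o=-R.T@t
    return o+d*(z-o[2])/d[2]
def blobs(c,box,ranges,amin=8):
    u0,v0,u1,v1=box
    hsv=cv2.cvtColor(np.ascontiguousarray(c["frame"]),cv2.COLOR_RGB2HSV)
    m=np.zeros(hsv.shape[:2],np.uint8)
    for lo,hi in ranges: m|=cv2.inRange(hsv,lo,hi)
    k=np.zeros_like(m);k[v0:v1,u0:u1]=m[v0:v1,u0:u1]
    n,l,st,ce=cv2.connectedComponentsWithStats(k)
    return [(st[i,4],ce[i]) for i in range(1,n) if st[i,4]>=amin]
COL=dict(green=[((45,120,60),(80,255,255))],yellow=[((22,120,120),(35,255,255))],red=[((0,170,100),(4,255,255)),((172,150,100),(180,255,255))],blue=[((108,120,120),(125,255,255))],orange=[((5,80,90),(16,255,255))],white=[((0,0,215),(180,40,255))])
E
python3 - <<'E'
from h import *
import pickle
d=pickle.load(open("c0.pkl","rb"))
for n,box in [("top",(275,155,380,250)),("side",(270,178,375,235))]:
    for k in COL:
        z=0.0635
        for a,ce in blobs(d[n],box,COL[k]): print(n,k,a,ce.round(1),ray(d[n],ce,z).round(4))
f=d["top"]["frame"][135:270,255:400]; cv2.imwrite("pics/z.png",cv2.resize(f,None,fx=4.4,fy=4.4,interpolation=2)[:,:,::-1])
f=d["side"]["frame"][165:265,255:390]; cv2.imwrite("pics/z2.png",cv2.resize(f,None,fx=5,fy=5,interpolation=2)[:,:,::-1])
E
```

```text
top green 52 [294.6 188.2] [0.5934 0.1107 0.0635]
top yellow 58 [292.5 209.1] [0.5379 0.1149 0.0635]
top red 33 [349.8 175.2] [ 0.6294 -0.0335  0.0635]
top blue 18 [305.6 158.3] [0.6745 0.0836 0.0635]
top blue 153 [375.9 172.6] [ 0.637  -0.102   0.0635]
top blue 28 [285.9 161.9] [0.6642 0.1355 0.0635]
top blue 52 [361.5 193.5] [ 0.5807 -0.0637  0.0635]
top blue 185 [277.9 236.1] [0.4679 0.1505 0.0635]
top blue 20 [370.6 242.2] [ 0.4549 -0.0858  0.0635]
top blue 18 [348.  247.7] [ 0.4406 -0.0284  0.0635]
top orange 69 [328.7 179.4] [0.6177 0.0218 0.0635]
top white 35 [329.9 166.7] [0.652  0.0189 0.0635]
top white 48 [335.4 233.7] [0.4755 0.0037 0.0635]
side green 46 [303.5 220.5] [0.5934 0.1078 0.0635]
side yellow 51 [326.9 222.4] [0.5369 0.1124 0.0635]
side blue 275 [369. 189.] [ 0.4351 -0.0489  0.0635]
side blue 33 [314.4 184.1] [ 0.5812 -0.0667  0.0635]
side blue 8 [270.5 231. ] [0.6658 0.1553 0.0635]
side orange 166 [299.5 194.6] [ 0.6157 -0.0103  0.0635]
side white 38 [354.5 191.9] [ 0.4732 -0.0319  0.0635]
side white 36 [284.9 199.1] [0.6508 0.0142 0.0635]
```

View pics/z.png

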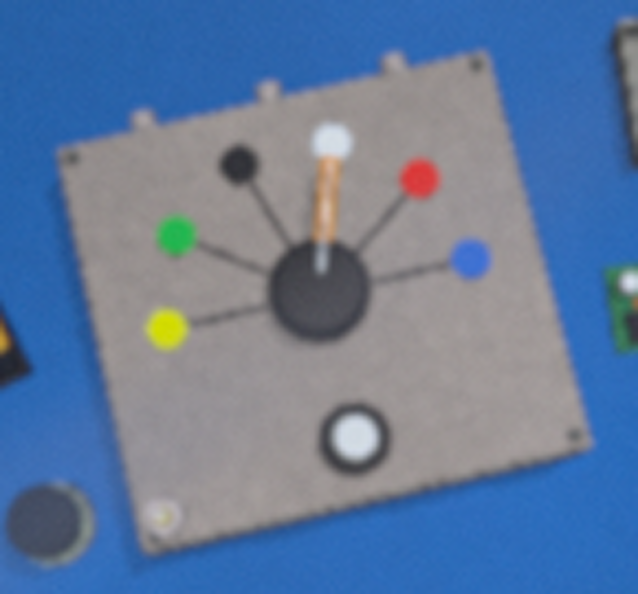

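View pics/z2.png

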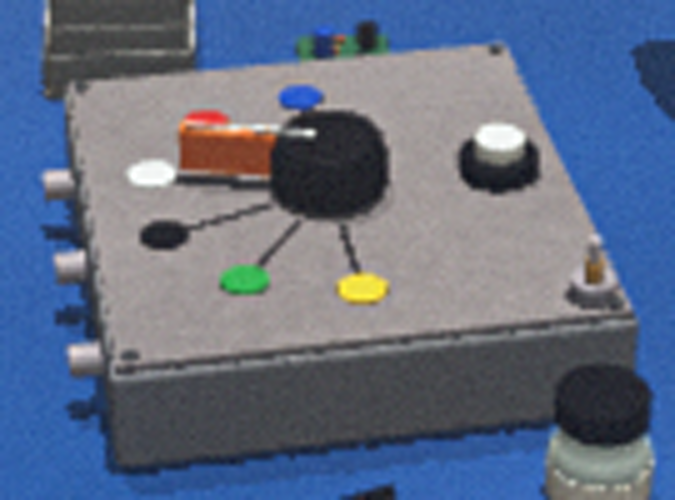

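Call:
{"method": "send_rows", "body": {"deltas": [[[0,0,0],0.83],[[0,0,0],0.83],[[0,0,0],0.83],[[0,0,0],0.82],[[0.3,-0.5,0],0],[[0.5,-0.9,0],0],[[0.55,-0.98,0],0],[[0.55,-0.98,0],0],[[0.55,-0.98,0],0],[[0.55,-0.98,0],0],[[0.55,-0.98,0],0],[[0.55,-0.98,0],0],[[0.55,-0.98,0],0],[[0.55,-0.98,0],0],[[0.55,-0.98,0],0],[[0.55,-0.98,0],0],[[0.55,-0.98,0],0],[[0.55,-0.98,0],0],[[0.55,-0.98,0],0],[[0.55,-0.98,0],0]], "jaw": 0, "squeeze": 50}}

```text
t: 2.1
tcp_pos: [0.4766, -0.2154, 0.2396]
tool_rot: [[0.998, -0.07, -0.0], [-0.07, -0.998, 0.0], [-0.0, -0.0, -1.0]]
ft_force: [-0.4, -1.0, -0.6]
finger_gap: 0.0004
```

```bash
cat >> h.py <<'E'
def solve(obs):
    A=[];b=[]
    P=np.zeros((3,3));q=np.zeros(3)
    for c,uv in obs:
        p0=ray(c,uv,0.);p1=ray(c,uv,.1);d=(p1-p0)/np.linalg.norm(p1-p0);M=np.eye(3)-np.outer(d,d);P+=M;q+=M@p0
    return np.linalg.solve(P,q)
AX=np.array([.559,.0243])
def plan(target_xy,tip_z=None):
    from plant import bot
    s=bot.observe();R=np.array(s["tool_rot"]);p=np.array(s["tcp_pos"])
    t=np.array([*target_xy,p[2] if tip_z is None else tip_z+.025])
    yaw=np.degrees(np.arctan2(R[1,0],R[0,0]))
    print("t",s["t"],"tcp",p.round(4),"yaw",yaw.round(2),"F",np.round(s["ft_force"],1),"gap",s["finger_gap"],"units",(R.T@(t-p)/.025).round(2))
    r=p[:2]-AX; print("polar",np.hypot(*r).round(4),np.degrees(np.arctan2(r[1],r[0])).round(1))
def pol(ang,r,tan):
    a=np.radians(ang);return AX+r*np.array([np.cos(a),np.sin(a)])+tan*np.array([-np.sin(a),np.cos(a)])
E
python3 - <<'E'
from h import *;import pickle
d=pickle.load(open("c0.pkl","rb"))
print(solve([(d["top"],(335.4,233.7)),(d["side"],(354.5,191.9))]))
print(pol(-4.3,.058,-.032)); plan(pol(-4.3,.058,-.032),.2)
E
```

```text
[0.47356269 0.00421758 0.08524665]
[ 0.61443742 -0.01195869]
t 2.1 tcp [ 0.4766 -0.2154  0.2396] yaw -4.02 F [-0.4 -1.  -0.6] gap 0.00040658550847843926 units [ 4.93 -8.5   0.58]
polar 0.2535 -109.0
```

Call:
{"method": "send_rows", "body": {"deltas": [[[0.55,-0.95,0],0],[[0.55,-0.95,0],0],[[0.55,-0.95,0],0],[[0.55,-0.95,0],0],[[0.55,-0.95,0],0],[[0.55,-0.95,0],0],[[0.55,-0.95,0],0],[[0.55,-0.95,0],0],[[0.53,-0.9,0],0],[[0,0,0.5],0],[[0,0,1],0],[[0,0,0.8],0],[[0,0,0.5],0],[[0,0,0],0],[[0,0,0],0]]}}

```text
t: 3.6
tcp_pos: [0.615, -0.0148, 0.17]
tool_rot: [[0.997, -0.074, 0.0], [-0.074, -0.997, -0.0], [0.0, 0.0, -1.0]]
ft_force: [1.1, -0.1, -0.0]
finger_gap: 0.0005
```

```bash
python3 - <<'E'
from h import *
from plant import bot
plan(pol(-4.3,.058,-.032),.078)
for n in ["top","side","wrist"]:
    c=bot.capture(n);f=c["frame"]
    if n=="top": f=cv2.resize(f[135:270,255:400],None,fx=4,fy=4)
    if n=="side": f=cv2.resize(f[135:265,225:390],None,fx=4,fy=4)
    cv2.imwrite(f"pics/a_{n}.png",f[:,:,::-1])
E
```

```text
t 3.6 tcp [ 0.615  -0.0148  0.17  ] yaw -4.23 F [ 1.1 -0.1 -0. ] gap 0.0004927060481406416 units [-0.03 -0.11  2.68]
polar 0.0684 -34.9
```

View pics/a_side.png

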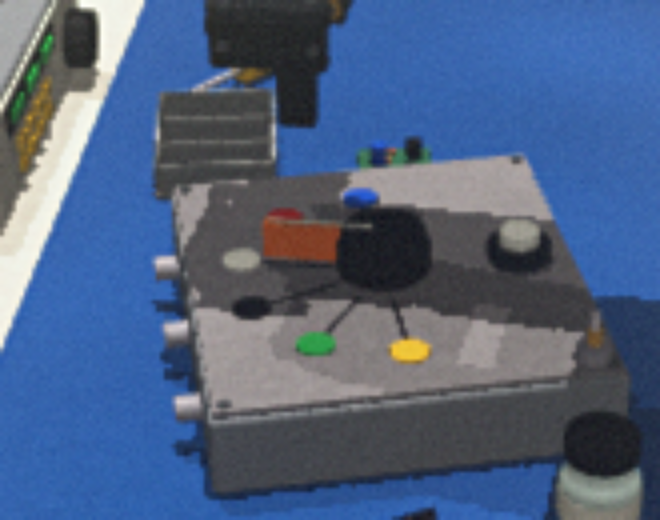

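View pics/a_wrist.png

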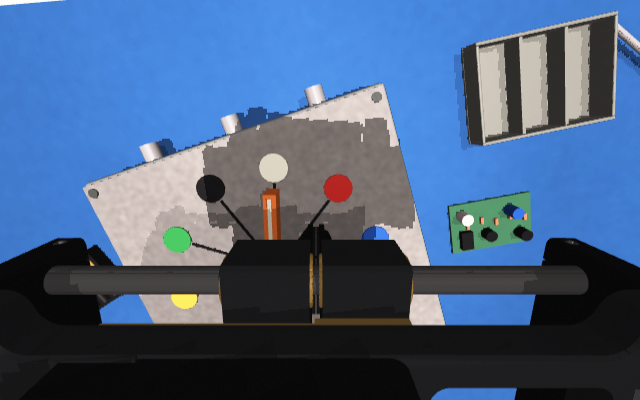

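The wrist view shows the closed fingers to the right of the orange tab at (270,215), which is the clockwise side. I'll descend beside it.

Call:
{"method": "send_rows", "body": {"deltas": [[[0,0,0.6],0],[[0,0,0.8],0],[[0,0,0.7],0],[[0,0,0.4],0],[[0,0,0.15],0],[[0,0,0],0],[[0,0,0],0]]}}

```text
t: 4.45
tcp_pos: [0.6154, -0.0147, 0.1042]
tool_rot: [[0.997, -0.074, 0.001], [-0.074, -0.997, -0.0], [0.001, 0.0, -1.0]]
ft_force: [0.0, -0.4, 0.9]
finger_gap: 0.0003
```

```bash
python3 - <<'E'
from h import *
from plant import bot
plan(pol(-4.3,.058,-.017),.078)
for n in ["top","side"]:
    c=bot.capture(n);f=c["frame"]
    if n=="top": f=cv2.resize(f[135:270,255:400],None,fx=4,fy=4)
    if n=="side": f=cv2.resize(f[135:265,225:390],None,fx=4,fy=4)
    cv2.imwrite(f"pics/b_{n}.png",f[:,:,::-1])
E
```

```text
t 4.45 tcp [ 0.6154 -0.0147  0.1042] yaw -4.26 F [ 0.  -0.4  0.9] gap 0.00031071624027169875 units [-0.05 -0.71  0.05]
polar 0.0686 -34.7
```

View pics/b_side.png

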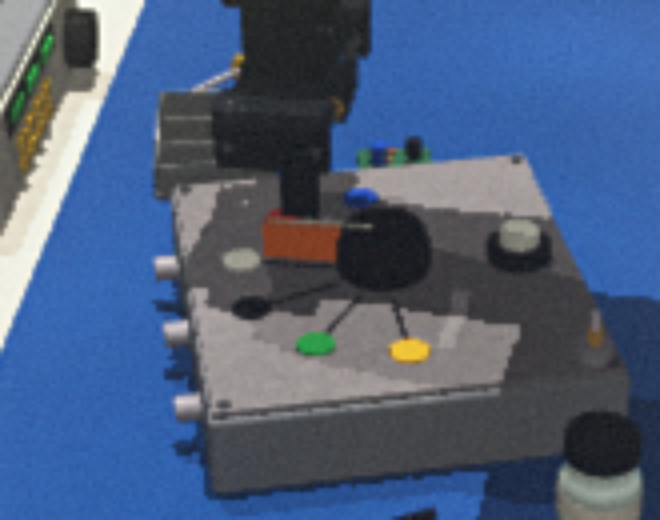

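Call:
{"method": "send_rows", "body": {"deltas": [[[0,-0.3,0],0],[[0,-0.2,0],0],[[0,-0.15,0],0],[[0.04,-0.164,0],-0.5],[[0.04,-0.164,0],-0.5],[[0.04,-0.164,0],-0.5],[[0,0,0],0]]}}

```text
t: 5.25
tcp_pos: [0.6195, 0.014, 0.1034]
tool_rot: [[0.991, 0.137, 0.0], [0.137, -0.991, -0.001], [0.0, 0.001, -1.0]]
ft_force: [-1.1, -0.5, -0.4]
finger_gap: 0.0004
```

```bash
cat > look.py <<'E'
import sys
from h import *
from plant import bot
tag=sys.argv[1]
s=bot.observe();plan(AX)
for n in ["top","side"]:
    c=bot.capture(n)
    box=(275,155,380,250) if n=="top" else (270,170,375,235)
    for k in ["orange"]:
        for a,ce in blobs(c,box,COL[k]):
            p=ray(c,ce,.093 if n=="top" else .084)
            print(n,k,a,ce.round(1),p.round(4),"ang",np.degrees(np.arctan2(p[1]-AX[1],p[0]-AX[0])).round(1))
    f=c["frame"]
    if n=="top": f=cv2.resize(f[135:270,255:400],None,fx=4,fy=4)
    if n=="side": f=cv2.resize(f[135:265,225:390],None,fx=4,fy=4)
    cv2.imwrite(f"pics/{tag}_{n}.png",f[:,:,::-1])
E
python3 look.py c
```

```text
t 5.25 tcp [0.6195 0.014  0.1034] yaw 7.87 F [-1.1 -0.5 -0.4] gap 0.0004445765267872869 units [-2.34 -0.74 -0.  ]
polar 0.0614 -9.7
side orange 175 [299.2 195.9] [0.6114 0.0295 0.084 ] ang 5.6
```

View pics/c_side.png

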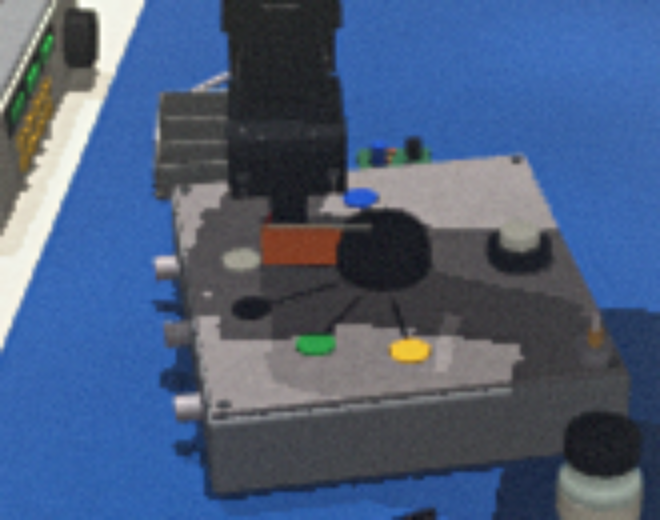

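Call:
{"method": "send_rows", "body": {"deltas": [[[0.04,-0.164,0],-0.5],[[0.04,-0.164,0],-0.5],[[0,0,0],0]]}}

```text
t: 5.65
tcp_pos: [0.6201, 0.0225, 0.1035]
tool_rot: [[0.962, 0.272, 0.001], [0.272, -0.962, -0.0], [0.001, 0.0, -1.0]]
ft_force: [0.3, 0.5, 0.5]
finger_gap: 0.0006
```

```bash
python3 look.py d
```

```text
t 5.65 tcp [0.6201 0.0225 0.1035] yaw 15.76 F [0.3 0.5 0.5] gap 0.0005540804521656839 units [-2.33 -0.73 -0.  ]
polar 0.0611 -1.7
side orange 173 [299.6 197.4] [0.6097 0.0367 0.084 ] ang 13.7
```

View pics/d_side.png

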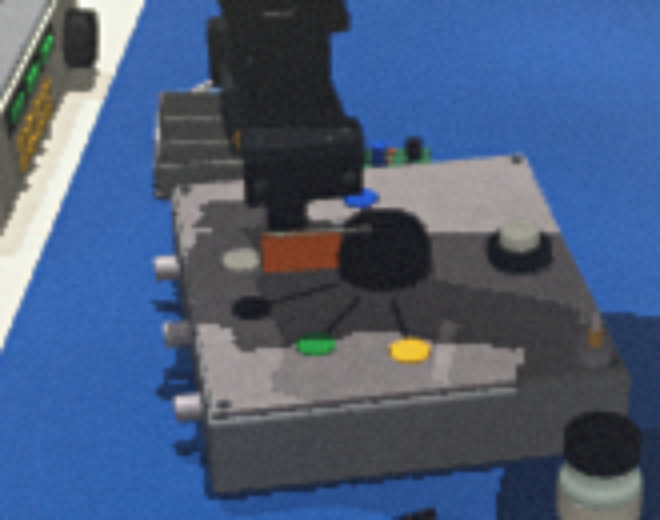

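Call:
{"method": "send_rows", "body": {"deltas": [[[0.02,-0.08,0],-0.25],[[0.02,-0.08,0],-0.25],[[0,0,0],0],[[0,0,0],0]]}}

```text
t: 6.15
tcp_pos: [0.6198, 0.0263, 0.1034]
tool_rot: [[0.942, 0.336, 0.0], [0.336, -0.942, 0.0], [0.0, 0.0, -1.0]]
ft_force: [2.4, -0.3, -0.5]
finger_gap: 0.0004
```

```bash
python3 look.py e
```

```text
t 6.15 tcp [0.6198 0.0263 0.1034] yaw 19.62 F [ 2.4 -0.3 -0.5] gap 0.0004412451951612341 units [-2.32 -0.74 -0.  ]
polar 0.0608 1.9
side orange 181 [300.2 198.1] [0.608  0.0398 0.084 ] ang 17.6
```

View pics/e_side.png

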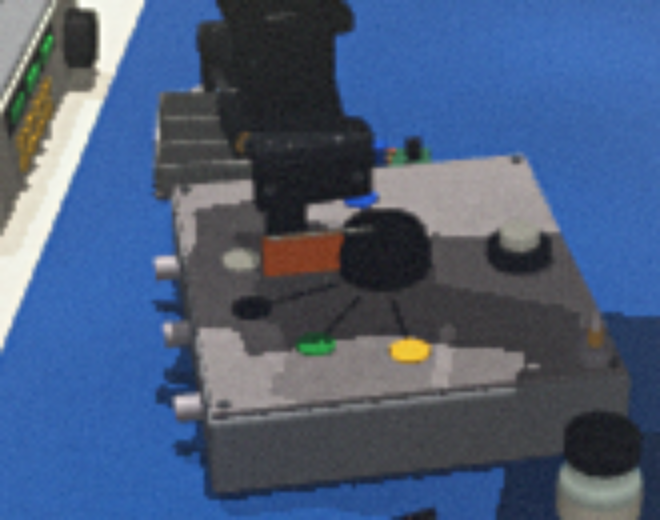

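Call:
{"method": "send_rows", "body": {"deltas": [[[0.02,-0.08,0],-0.25],[[0.02,-0.08,0],-0.25],[[0,0,0],0],[[0,0,0],0]]}}

```text
t: 6.65
tcp_pos: [0.619, 0.0305, 0.1033]
tool_rot: [[0.916, 0.401, -0.001], [0.401, -0.916, 0.0], [-0.001, -0.0, -1.0]]
ft_force: [-0.3, -1.0, 0.9]
finger_gap: 0.0001
```

```bash
python3 look.py f
```

```text
t 6.65 tcp [0.619  0.0305 0.1033] yaw 23.65 F [-0.3 -1.   0.9] gap 8.792593117391817e-05 units [-2.3  -0.74  0.  ]
polar 0.0603 5.9
side orange 180 [300.2 198.9] [0.6075 0.0437 0.084 ] ang 21.8
```

View pics/f_side.png

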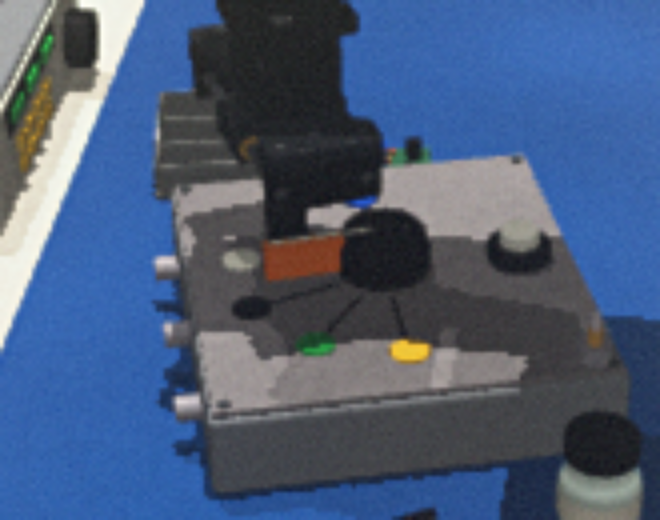

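Call:
{"method": "send_rows", "body": {"deltas": [[[0.02,-0.08,0],-0.25],[[0.02,-0.08,0],-0.25],[[0,0,0],0],[[0,0,0],0]]}}

```text
t: 7.15
tcp_pos: [0.6183, 0.0345, 0.1033]
tool_rot: [[0.886, 0.464, -0.0], [0.464, -0.886, 0.0], [-0.0, -0.0, -1.0]]
ft_force: [-0.3, 1.0, 0.1]
finger_gap: 0.0005
```

```bash
python3 look.py g
```

```text
t 7.15 tcp [0.6183 0.0345 0.1033] yaw 27.66 F [-0.3  1.   0.1] gap 0.0005096982785799868 units [-2.29 -0.74  0.  ]
polar 0.0602 9.7
side orange 178 [300.6 199.6] [0.6061 0.0469 0.084 ] ang 25.6
```

View pics/g_side.png

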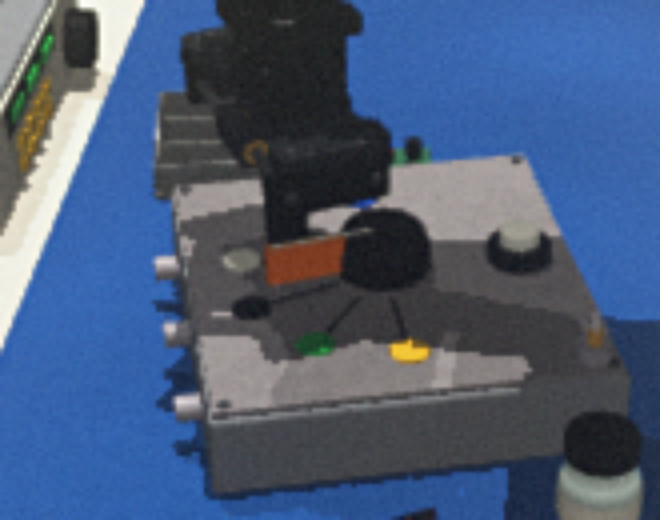

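```bash
python3 - <<'E'
from h import *;import pickle
d=pickle.load(open("c0.pkl","rb"))
p=ray(d["side"],(299.5,194.6),.084);print(p,np.degrees(np.arctan2(p[1]-AX[1],p[0]-AX[0])))
for a in (-4.3,31.7,67.7,20,13.7):
  for z in (.07,.093):
    R=d["side"]
    X=[np.array([*pol(a,r,.005),z]) for r in (.03,.076)]
    q,_=cv2.projectPoints(np.array(X),np.array(R["rvec"],float),np.array(R["tvec"],float),np.array([[R["fx"],0,R["cx"]],[0,R["fy"],R["cy"]],[0,0,1]]),None)
    print(a,z,((q.reshape(-1,2)-[225,135])*4).round(0).tolist())
E
```

```text
[0.61139673 0.02317446 0.084     ] -1.2305848694120112
-4.3 0.07 [[333.0, 262.0], [261.0, 256.0]]
-4.3 0.093 [[332.0, 230.0], [260.0, 225.0]]
31.7 0.07 [[342.0, 277.0], [275.0, 296.0]]
31.7 0.093 [[341.0, 245.0], [274.0, 264.0]]
67.7 0.07 [[367.0, 286.0], [332.0, 323.0]]
67.7 0.093 [[366.0, 254.0], [332.0, 291.0]]
20 0.07 [[337.0, 272.0], [266.0, 283.0]]
20 0.093 [[336.0, 241.0], [264.0, 252.0]]
13.7 0.07 [[335.0, 269.0], [262.0, 277.0]]
13.7 0.093 [[334.0, 238.0], [261.0, 245.0]]
```

View pics/g_top.png

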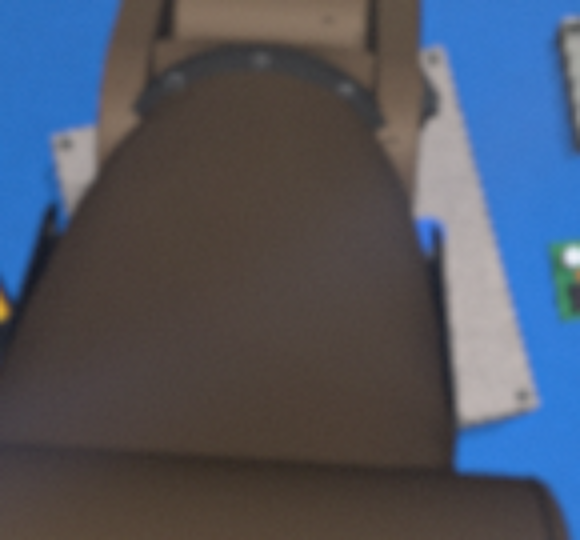

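Call:
{"method": "send_rows", "body": {"deltas": [[[0.02,-0.08,0],-0.25],[[0.02,-0.08,0],-0.25],[[0,0,0],0],[[0,0,0],0],[[0,0,0],0]]}}

```text
t: 7.75
tcp_pos: [0.6174, 0.0384, 0.1033]
tool_rot: [[0.851, 0.525, -0.0], [0.525, -0.851, -0.0], [-0.0, 0.0, -1.0]]
ft_force: [-0.1, -0.7, -0.5]
finger_gap: 0.0007
```

```bash
python3 look.py i
```

```text
t 7.75 tcp [0.6174 0.0384 0.1033] yaw 31.68 F [-0.1 -0.7 -0.5] gap 0.0006684591731513226 units [-2.28 -0.75  0.  ]
polar 0.0601 13.6
side orange 182 [301.  200.5] [0.6046 0.0509 0.084 ] ang 30.2
```

View pics/i_side.png

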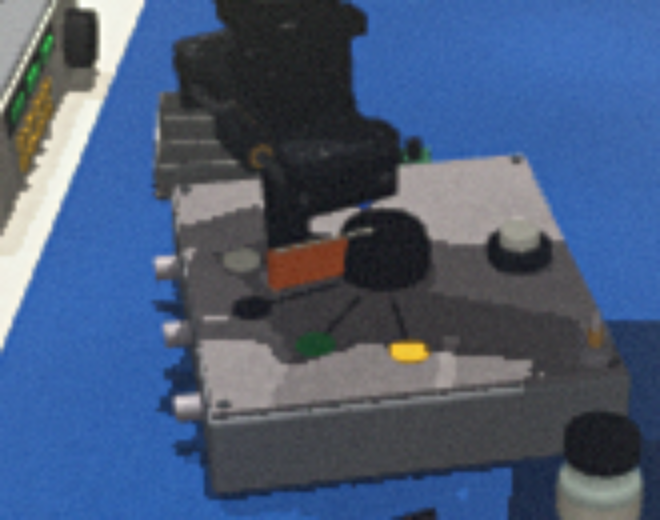

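Call:
{"method": "send_rows", "body": {"deltas": [[[0.02,-0.08,0],-0.25],[[0.02,-0.08,0],-0.25],[[0.02,-0.08,0],-0.25],[[0,0,0],0],[[0,0,0],0]]}}

```text
t: 8.35
tcp_pos: [0.6154, 0.0441, 0.1034]
tool_rot: [[0.792, 0.611, 0.0], [0.611, -0.792, -0.0], [0.0, 0.0, -1.0]]
ft_force: [0.5, -0.7, 0.1]
finger_gap: 0.0007
```

```bash
python3 look.py j
```

```text
t 8.35 tcp [0.6154 0.0441 0.1034] yaw 37.67 F [ 0.5 -0.7  0.1] gap 0.0006889149402043823 units [-2.27 -0.75 -0.  ]
polar 0.0598 19.3
side orange 181 [301.8 201.4] [0.6024 0.0547 0.084 ] ang 35.1
```

View pics/j_side.png

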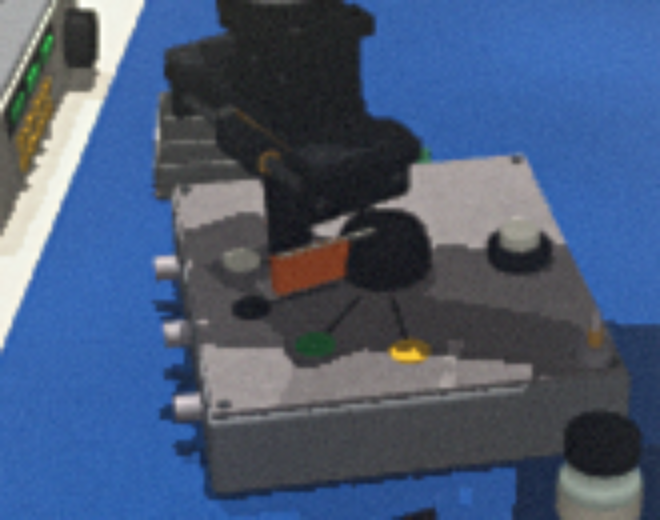

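Call:
{"method": "send_rows", "body": {"deltas": [[[0.04,-0.164,0],-0.5],[[0.04,-0.164,0],-0.5],[[0.04,-0.164,0],-0.5],[[0,0,0],0],[[0,0,0],0]]}}

```text
t: 8.95
tcp_pos: [0.6096, 0.0554, 0.1035]
tool_rot: [[0.648, 0.762, 0.0], [0.762, -0.648, 0.0], [0.0, 0.0, -1.0]]
ft_force: [2.4, 0.3, -0.5]
finger_gap: 0.0008
```

```bash
python3 look.py k
```

```text
t 8.95 tcp [0.6096 0.0554 0.1035] yaw 49.61 F [ 2.4  0.3 -0.5] gap 0.0008149756041003763 units [-2.26 -0.74 -0.  ]
polar 0.0594 31.6
side orange 170 [304.1 203.3] [0.5958 0.0633 0.084 ] ang 46.7
```

View pics/k_side.png

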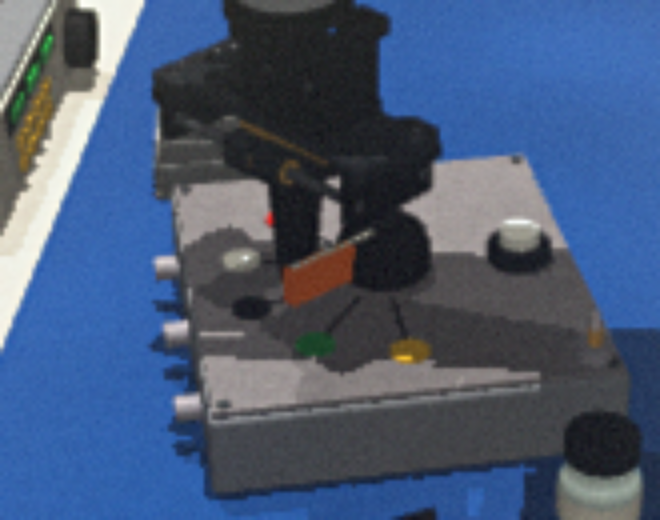

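Call:
{"method": "send_rows", "body": {"deltas": [[[0.02,-0.08,0],-0.25],[[0.02,-0.08,0],-0.25],[[0.02,-0.08,0],-0.25],[[0.02,-0.08,0],-0.25],[[0,0,0],0],[[0,0,0],0]]}}

```text
t: 9.65
tcp_pos: [0.6041, 0.0619, 0.1034]
tool_rot: [[0.535, 0.845, -0.0], [0.845, -0.535, -0.0], [-0.0, -0.0, -1.0]]
ft_force: [0.0, 1.4, -0.1]
finger_gap: 0.0002
```

```bash
python3 look.py l
```

```text
t 9.65 tcp [0.6041 0.0619 0.1034] yaw 57.65 F [ 0.   1.4 -0.1] gap 0.00019242033955613953 units [-2.24 -0.72  0.  ]
polar 0.0587 39.8
side orange 151 [306.2 204.5] [0.5902 0.0682 0.084 ] ang 54.6
```

View pics/l_side.png

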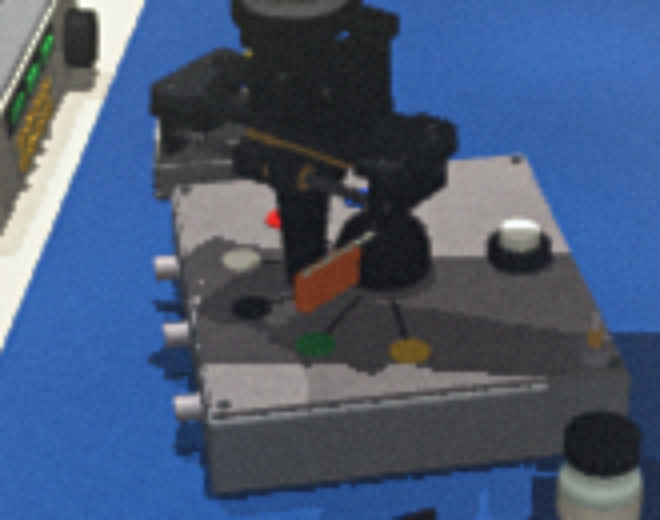

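Call:
{"method": "send_rows", "body": {"deltas": [[[0.02,-0.08,0],-0.25],[[0.02,-0.08,0],-0.25],[[0.02,-0.08,0],-0.25],[[0.02,-0.08,0],-0.25],[[0,0,0],0],[[0,0,0],0]]}}

```text
t: 10.35
tcp_pos: [0.598, 0.0674, 0.1033]
tool_rot: [[0.412, 0.911, -0.001], [0.911, -0.412, -0.0], [-0.0, -0.001, -1.0]]
ft_force: [-0.4, -0.1, 0.4]
finger_gap: 0.0004
```

```bash
python3 look.py m
```

```text
t 10.35 tcp [0.598  0.0674 0.1033] yaw 65.66 F [-0.4 -0.1  0.4] gap 0.00037476427510546025 units [-2.22 -0.71  0.  ]
polar 0.0582 47.9
side orange 143 [308.6 205.7] [0.5838 0.0734 0.084 ] ang 63.3
```

View pics/m_side.png

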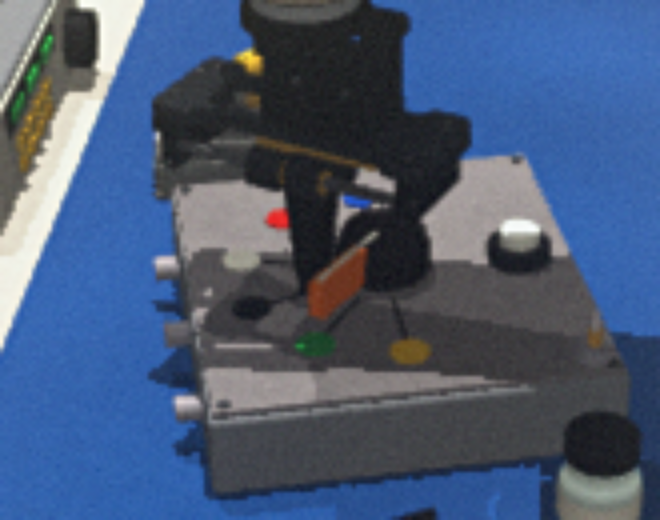

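Call:
{"method": "send_rows", "body": {"deltas": [[[0.02,-0.08,0],-0.25],[[0.02,-0.08,0],-0.25],[[0,0,0],0],[[0,0,0],0]]}}

```text
t: 10.85
tcp_pos: [0.595, 0.07, 0.1033]
tool_rot: [[0.348, 0.938, -0.0], [0.938, -0.348, -0.0], [-0.0, -0.0, -1.0]]
ft_force: [0.6, -0.2, 0.2]
finger_gap: 0.0003
```

```bash
python3 look.py n
```

```text
t 10.85 tcp [0.595  0.07   0.1033] yaw 69.66 F [ 0.6 -0.2  0.2] gap 0.00026164331770448586 units [-2.21 -0.72  0.  ]
polar 0.0581 51.7
side orange 127 [310.8 206. ] [0.5784 0.0743 0.084 ] ang 68.8
```

View pics/n_side.png

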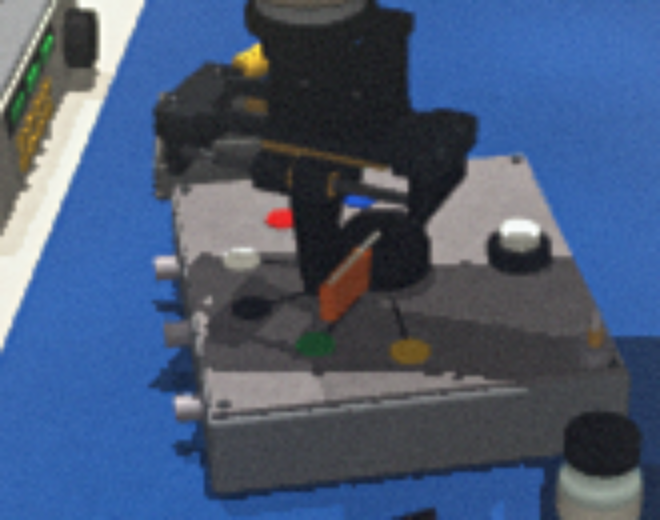

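Call:
{"method": "send_rows", "body": {"deltas": [[[0,0.2,0],0],[[0,0.3,0],0],[[0,0,0],0],[[0,0,0],0],[[0,0,0],0]]}}

```text
t: 11.45
tcp_pos: [0.6066, 0.0657, 0.1033]
tool_rot: [[0.346, 0.938, -0.0], [0.938, -0.346, -0.0], [-0.0, -0.0, -1.0]]
ft_force: [0.0, 0.4, -0.1]
finger_gap: 0.0007
```

```bash
python3 look.py o
```

```text
t 11.45 tcp [0.6066 0.0657 0.1033] yaw 69.73 F [ 0.   0.4 -0.1] gap 0.0007037653252697251 units [-2.21 -1.21  0.  ]
polar 0.063 41.0
side orange 131 [310.6 205.9] [0.5787 0.0741 0.084 ] ang 68.4
```

View pics/o_side.png

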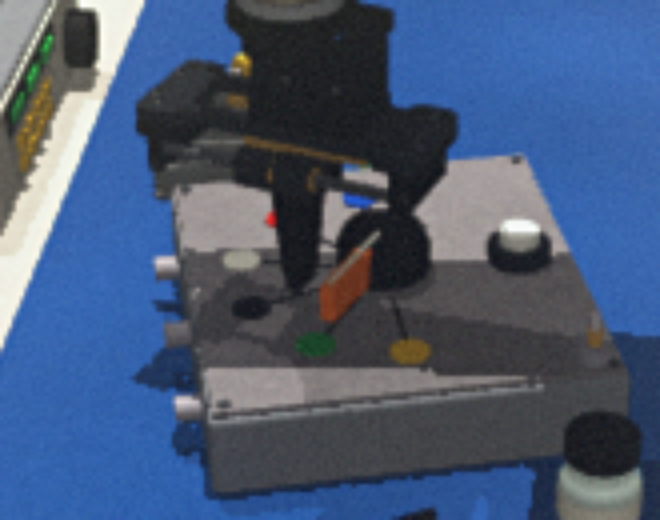

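Call:
{"method": "send_rows", "body": {"deltas": [[[0,0,-0.5],0],[[0,0,-0.9],0],[[0,0,-0.9],0],[[0,0,-0.9],0],[[-0.6,-0.6,0],0],[[-0.8,-0.8,0],0],[[-0.8,-0.8,0],0],[[-0.8,-0.8,0],0],[[-0.7,-0.7,0],0],[[-0.47,-0.43,0],0],[[0,0,0],0],[[0,0,0],0]]}}

```text
t: 12.75
tcp_pos: [0.4744, 0.0036, 0.1842]
tool_rot: [[0.347, 0.938, 0.002], [0.938, -0.347, -0.0], [0.0, 0.002, -1.0]]
ft_force: [0.1, 0.1, -0.3]
finger_gap: 0.0003
```

```bash
python3 look.py p; python3 - <<'E'
from h import *
from plant import bot
cv2.imwrite("pics/p_wrist.png",bot.capture("wrist")["frame"][:,:,::-1]);plan((.4735,.0038),.09)
E
```

```text
t 12.75 tcp [0.4744 0.0036 0.1842] yaw 69.71 F [ 0.1  0.1 -0.3] gap 0.00032430897792166914 units [1.95 2.89 0.01]
polar 0.0871 -166.3
top orange 9 [301.2 189. ] [0.5852 0.0913 0.093 ] ang 68.6
side orange 129 [310.6 206.2] [0.5787 0.0754 0.084 ] ang 68.9
side orange 9 [372.8 219.4] [0.4295 0.1237 0.084 ] ang 142.5
t 12.9 tcp [0.4745 0.0039 0.1835] yaw 69.76 F [ 0.1 -0.5 -0.2] gap 0.00011285230732809351 units [-0.02 -0.04  2.74]
polar 0.087 -166.4
```

View pics/p_side.png

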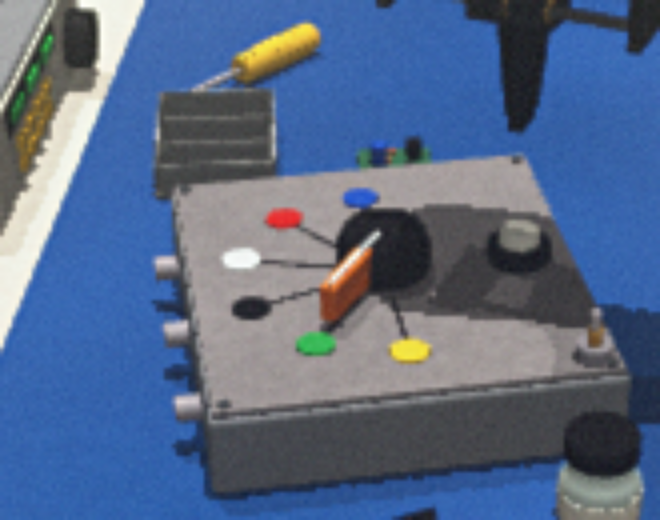

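View pics/p_top.png

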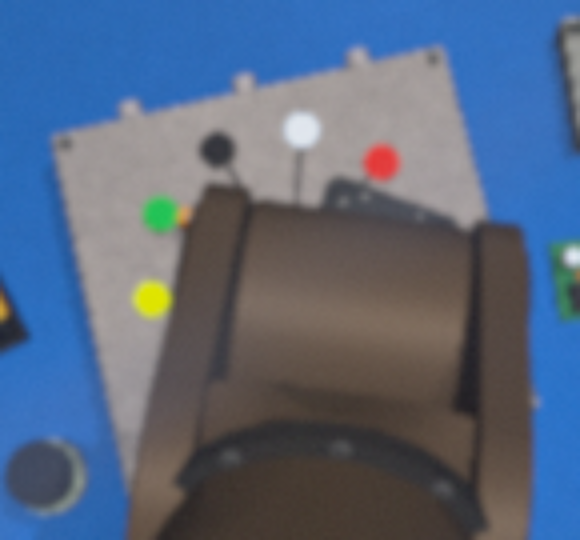

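View pics/p_wrist.png

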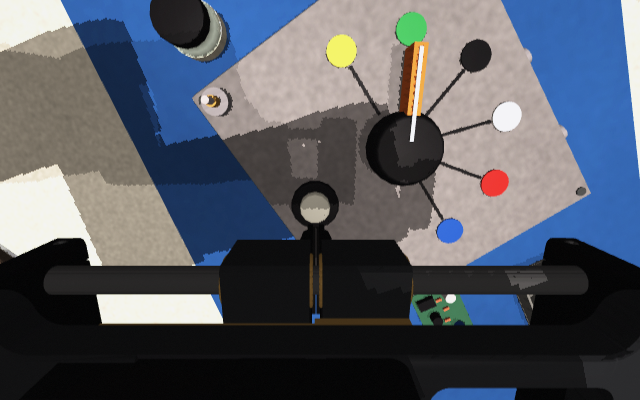

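The side, top and wrist views all show the tab pointing at the green spot, at about 68.5° against 68° for the spot. It stayed there after I backed off. Next is the button.

Call:
{"method": "send_rows", "body": {"deltas": [[[0,0,0.5],0],[[0,0,0.8],0],[[0,0,0.8],0],[[0,0,0.5],0],[[0,0,0.2],0],[[0,0,0],0]]}}

```text
t: 13.5
tcp_pos: [0.4739, 0.0038, 0.1129]
tool_rot: [[0.346, 0.938, -0.001], [0.938, -0.346, 0.0], [-0.0, -0.001, -1.0]]
ft_force: [-0.0, 0.1, -0.4]
finger_gap: 0.0003
```

Call:
{"method": "send_rows", "body": {"deltas": [[[0,0,0.1],0],[[0,0,0.1],0],[[0,0,0],0]]}}

```text
t: 13.8
tcp_pos: [0.4741, 0.0036, 0.1086]
tool_rot: [[0.346, 0.938, 0.001], [0.938, -0.346, -0.0], [0.0, 0.001, -1.0]]
ft_force: [0.6, 0.7, 2.6]
finger_gap: 0.0003
```

Call:
{"method": "send_rows", "body": {"deltas": [[[0,0,0.08],0],[[0,0,0.08],0],[[0,0,0],0]]}}

```text
t: 14.1
tcp_pos: [0.4741, 0.0036, 0.1045]
tool_rot: [[0.346, 0.938, 0.001], [0.938, -0.346, -0.0], [0.0, 0.001, -1.0]]
ft_force: [2.5, 1.6, 4.6]
finger_gap: 0.0002
```

Call:
{"method": "send_rows", "body": {"deltas": [[[0,0,0.05],0],[[0,0,0.05],0],[[0,0,0],0],[[0,0,0],0]]}}

```text
t: 14.5
tcp_pos: [0.4741, 0.0036, 0.103]
tool_rot: [[0.346, 0.938, 0.002], [0.938, -0.346, -0.0], [0.0, 0.002, -1.0]]
ft_force: [-1.9, 1.1, 20.9]
finger_gap: 0.0005
```

The force rose to 21 N at the end stop, so the button is fully in. I'll check quickly before releasing it.

```bash
python3 look.py q
```

```text
t 14.5 tcp [0.4741 0.0036 0.103 ] yaw 69.74 F [-1.9  1.1 20.9] gap 0.00045652454842309983 units [1.95 2.9  0.01]
polar 0.0873 -166.3
top orange 42 [304.6 190.6] [0.581  0.0827 0.093 ] ang 69.3
side orange 130 [310.6 206. ] [0.5787 0.0746 0.084 ] ang 68.6
```

View pics/q_side.png

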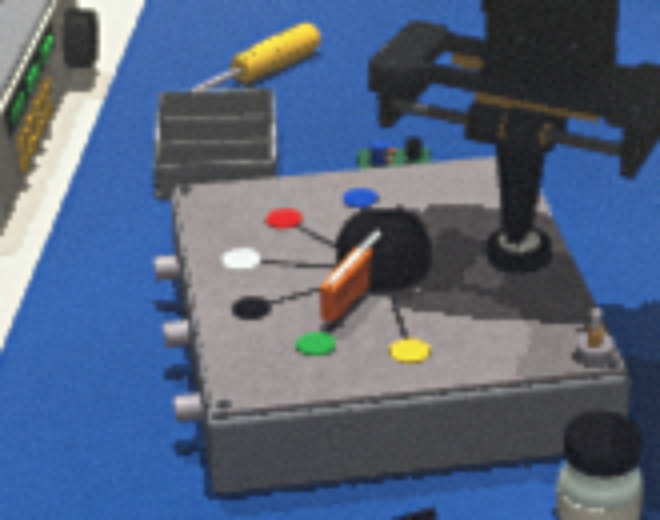

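Call:
{"method": "send_rows", "body": {"deltas": [[[0,0,-0.1],0],[[0,0,-0.2],0],[[0,0,-0.4],0],[[0,0,-0.8],0],[[0,0,-1],0],[[0,0,-1],0],[[0,0,-1],0],[[0,0,-1],0],[[0,0,-0.5],0],[[0,0,0],0],[[0,0,0],0],[[0,0,0],0],[[0,0,0],0]]}}

```text
t: 15.9
tcp_pos: [0.4734, 0.0037, 0.2511]
tool_rot: [[0.346, 0.938, -0.002], [0.938, -0.346, 0.0], [-0.0, -0.002, -1.0]]
ft_force: [-0.2, 0.2, -0.7]
finger_gap: 0.0002
```

```bash
python3 look.py r; python3 - <<'E'
from h import *
from plant import bot
cv2.imwrite("pics/r_wrist.png",bot.capture("wrist")["frame"][:,:,::-1]);plan((.4735,.0038),.09);print(bot.observe()["qvel"])
E
```

```text
t 15.9 tcp [0.4734 0.0037 0.2511] yaw 69.74 F [-0.2  0.2 -0.7] gap 0.00018136904447641543 units [ 1.96  2.93 -0.01]
polar 0.0881 -166.4
side orange 129 [310.6 206. ] [0.5788 0.0745 0.084 ] ang 68.5
t 16.05 tcp [0.4736 0.0036 0.2514] yaw 69.74 F [ 0.7 -0.2  0.6] gap 0.0002083082552250015 units [ 0.01 -0.    5.46]
polar 0.0878 -166.4
[ 0.00234355 -0.00070783 -0.00225801  0.00110164  0.00198285  0.00021333]
```

View pics/r_side.png

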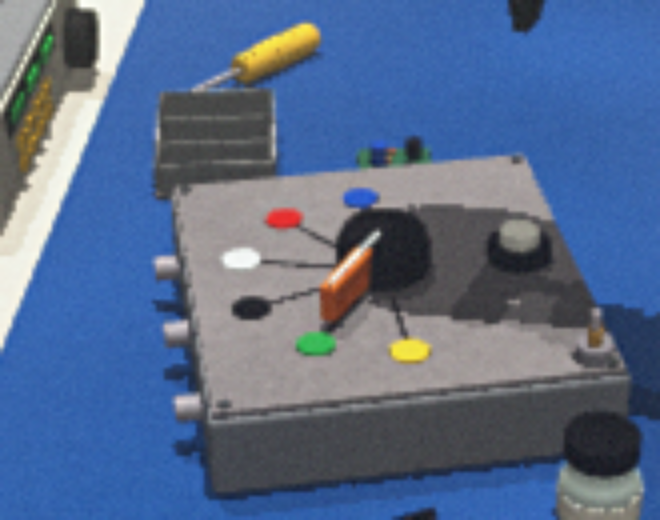

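View pics/r_wrist.png

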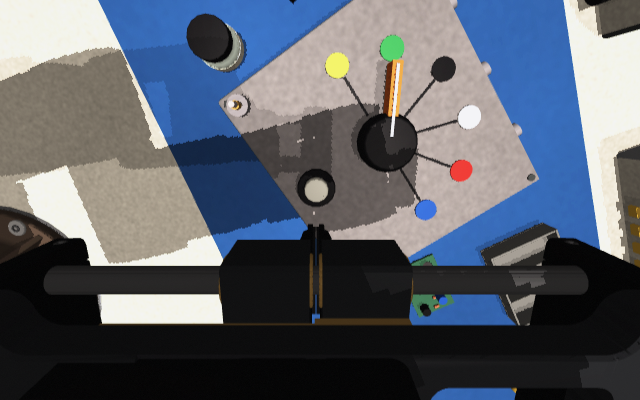

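```bash
python3 - <<'E'
from h import *
from plant import bot
c=bot.capture("wrist")
f=c["frame"].astype(int)
m=((f.min(2)>215)).astype(np.uint8); m[:55]=0;m[140:]=0;m[:,:380]=0;m[:,415:]=0
ys,xs=np.nonzero(m); print(len(xs))
P=np.array([ray(c,(x,y),.0935)[:2] for x,y in zip(xs,ys)])
mu=P.mean(0);u,s,v=np.linalg.svd(P-mu);d=v[0]*np.sign(v[0][1])
print("line dir",np.degrees(np.arctan2(d[1],d[0])),mu)
for a,ce in blobs(c,(320,30,440,90),COL["green"]): 
    g=ray(c,ce,.0635)[:2];print("green",g)
for k,b in (("yellow",(320,40,360,90)),("blue",(405,190,445,225))):
    for a,ce in blobs(c,b,COL[k]): print(k,a,ray(c,ce,.0635))
n=np.array([-d[1],d[0]]); print("offset of green from line",n@(g-mu), "axis offset",n@(AX-mu))
E
```

```text
207
line dir 67.88472571905456 [0.57505745 0.06089464]
green [0.59371302 0.10819504]
yellow 473 [0.53700544 0.11218029 0.0635    ]
blue 336 [ 0.58133566 -0.06619376  0.0635    ]
offset of green from line 0.0005241986238095526 axis offset 0.0010992488108146313
```

The tab's line is at 67.9° and passes 0.5 mm from the green centre. Handing in.

```bash
python3 -c "
from plant import bot
print(bot.close_job())"
```

```text
the job is handed in; nothing more can be done
None
```

I pushed the selector tab from white past black to green with the closed fingertips, pressed the white button fully in and let it come back out. I then drew clear upwards and handed the job in at about 16 s; no verdict was reported.

**Tab:** After I backed off, the tab stayed put. In the last wrist picture its line lies at 67.9° and passes 0.5 mm from the green centre.

**Button:** While pressing, the force rose from about 5 N to 21 N at the end stop after roughly 6 mm of travel. The last pictures show the button standing out again. I judged that by eye and did not measure it.

**Robot and loose things:** The gripper is about 130 mm above the panel and the force reads near zero. The loose things in view look where they were. I did not measure their positions again, and the battery box and test box were outside the final cropped views.

**Disagreements:** I never saw the tab run ahead clearly at the halfway points; it mostly moved along with the finger. The side-camera colour reading of the tab angle ran a few degrees off because it sees one face of the tab, so I relied on the wrist line.

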